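Load, close and lock a sample transfer cassette

TASK

Move all the sample tins from the transport rack into the pockets of the transfer cassette, one tin to a pocket, upright and fully down: lift the retaining bar out of its two open brackets first. When all the tins are in, hang the cover plate on the cassette's two pins so that it lies flush on both shoulders, and slide the lock home to its end stop over the plate's end. In the end the retaining bar must lie back in both brackets of the empty rack; leave the other things on the bench where they are.

Things in the scene. Friction and masses are not known exactly. Their poses are not given: they have to be found in the camera images.
- rack: Transport rack, fixed: aluminium block 60 (x) x 168 (y) x 16 mm high with three round pockets in a row along its y axis (centres at y = -42, 0 and +42 mm), and at each end (y = +75 and -75 mm) a dark steel bracket, 8 mm thick along y, with an upward-open notch 16 mm wide in x, notch floor 37 mm and prong tips 59 mm above the bench, prongs flared at the top. Origin: centre of its underside, on the bench. z up.
- bar_seat (a point): Where the centre of the retaining bar is when it lies in both brackets of the rack (43 mm above the bench); axes as the rack's. Between rack and cassette the end of the motion stage and its leads overhang the bench (x above 0.44, y from -0.17 to -0.07 m, from 70 mm up): carry things past in front of them.
- bar_mid (a point): Centre of the retaining bar, a loose plain steel bar 12 x 12 mm in section and 180 mm long (y, its long axis), 0.12 kg, with a square head 18 x 18 mm, 6 mm thick, at each end; it fits either way round and on any of its four sides. At the start it lies in the rack's brackets, its underside 2 mm above the tins' lids; the heads hang just outside the brackets and leave 5 mm of play each way lengthwise. On the bench it rests on its heads, this point 9 mm up.
- tin0_mid (a point): Centre (half-way up) of a round sample tin with lid, 34 mm across, 31 mm high, 0.05 kg, loose; z is its axis, lid up. It starts in one of the rack's pockets (37 mm wide, 12 mm deep, floor 4 mm above the bench) under the bar, standing 19 mm out of the pocket. Two or three of the three tins are present.
- tin1_mid (a point): Centre (half-way up) of a round sample tin with lid, 34 mm across, 31 mm high, 0.05 kg, loose; z is its axis, lid up. It starts in one of the rack's pockets (37 mm wide, 12 mm deep, floor 4 mm above the bench) under the bar, standing 19 mm out of the pocket. Two or three of the three tins are present.
- tin2_mid (a point): Centre (half-way up) of a round sample tin with lid, 34 mm across, 31 mm high, 0.05 kg, loose; z is its axis, lid up. It starts in one of the rack's pockets (37 mm wide, 12 mm deep, floor 4 mm above the bench) under the bar, standing 19 mm out of the pocket. Two or three of the three tins are present.
- cassette: Transfer cassette, fixed: aluminium block 60 (x) x 222 (y, from -111 to +111 mm) x 16 mm high with three pockets in a row along y (centres at y = -68, -26 and +16 mm), a shouldered pin at each end of the row (y = -99 and +47 mm), and a sliding lock at its +y end. Origin: centre of its underside, on the bench. z up.
- pocket0 (a point): Centre of the floor of a cassette pocket: round, 37 mm across, floor 4 mm above the bench, rim 16 mm above the bench (12 mm deep). A tin's centre is 15.5 mm above this point when it is fully down.
- pocket1 (a point): Centre of the floor of a cassette pocket: round, 37 mm across, floor 4 mm above the bench, rim 16 mm above the bench (12 mm deep). A tin's centre is 15.5 mm above this point when it is fully down.
- pocket2 (a point): Centre of the floor of a cassette pocket: round, 37 mm across, floor 4 mm above the bench, rim 16 mm above the bench (12 mm deep). A tin's centre is 15.5 mm above this point when it is fully down.
- pin0 (a point): Axis of a cassette pin at the top of its shoulder, 38 mm above the bench, where the underside of the cover plate comes to lie. Shoulder 16 mm across; the pin above it is 8 mm in diameter and 22 mm tall, its upper 8 mm tapering to 3 mm.
- pin1 (a point): Axis of a cassette pin at the top of its shoulder, 38 mm above the bench, where the underside of the cover plate comes to lie. Shoulder 16 mm across; the pin above it is 8 mm in diameter and 22 mm tall, its upper 8 mm tapering to 3 mm.
- plate_grip (a point): Centre of the upright black grip of the loose cover plate. The plate is 52 (x) x 172 (y, its long axis) x 5 mm aluminium, 0.2 kg; the grip is 12 mm thick (x), 44 mm long (y) and stands from 5 to 35 mm above the plate's underside; this point is 20 mm above the underside. The plate starts flat on the bench, grip up, and is symmetric: either way round fits.
- plate_hole0 (a point): Centre of one of the plate's two holes, at the underside of the plate; 11 mm in diameter, 73 mm from the plate's middle along its long axis.
- plate_hole1 (a point): Centre of one of the plate's two holes, at the underside of the plate; 11 mm in diameter, 73 mm from the plate's middle along its long axis.
- lock (a joint): Sliding lock, m: 0 drawn back (clear of the plate), 0.022 at the end stop, its tongue then 5 mm over the end of the seated plate. It moves along the cassette's -y, takes about 2 N and stays where it is left.
- lock_grip (a point): Centre of the lock's upright black grip tab, 67 mm above the bench: 12 mm (x) x 18 mm (y), standing from 51 to 83 mm above the bench, above a dark carriage 34 mm wide. Axes as the cassette's.
- key: Bystander: black L-shaped hex key, 34 x 89 x 8 mm, loose on the bench; origin at the centre of its underside.
- knob: Bystander: orange spare clamp knob, stud up, 26 mm across, 32 mm high, loose; origin at the centre of its underside.
- post_holder: Bystander: black post holder, 50 x 38 x 70 mm, loose; origin at the centre of its underside.

How it is judged:
On the way, in this order (a step that is already met when the one before it is completed fails the run):
1. the retaining bar is lifted out of both brackets (distance between bar_mid and bar_seat above 0.03 m), for 0.2 s.
2. all the tins stand fully down in pockets of the cassette ((horizontal distance between tin0_mid and pocket0 below 0.0045 m or horizontal distance between tin0_mid and pocket1 below 0.0045 m or horizontal distance between tin0_mid and pocket2 below 0.0045 m) and z of each of tin0_mid, tin1_mid, tin2_mid in the frame of cassette below 0.0225 m and angle between each of tin0_mid, tin1_mid, tin2_mid's own z axis and vertical below 0.15 rad and (horizontal distance between tin1_mid and pocket0 below 0.0045 m or horizontal distance between tin1_mid and pocket1 below 0.0045 m or horizontal distance between tin1_mid and pocket2 below 0.0045 m) and (horizontal distance between tin2_mid and pocket0 below 0.0045 m or horizontal distance between tin2_mid and pocket1 below 0.0045 m or horizontal distance between tin2_mid and pocket2 below 0.0045 m)), for 0.2 s.
3. the cover plate lies on both pins, flush on the shoulders (((distance between plate_hole0 and pin0 below 0.004 m and distance between plate_hole1 and pin1 below 0.004 m) or (distance between plate_hole1 and pin0 below 0.004 m and distance between plate_hole0 and pin1 below 0.004 m)) and angle between plate_grip's own z axis and vertical below 0.05 rad), for 0.2 s.
4. the lock is at its end stop (value of joint lock above 0.0195 m), for 0.2 s.
At the end, for the whole second after the job is handed in: Every tin present upright and fully down in a cassette pocket (4.5 mm); both plate holes within 4 mm of the pins' shoulder points, plate level; lock beyond 19.5 of 22 mm; bar in both brackets, centre within 8 mm of its seat, 0.04 rad; bar and plate at rest (all of step 2 and all of step 3 and value of joint lock above 0.0195 m and distance between bar_mid and bar_seat below 0.008 m and angle between the y axis of bar_mid and the y axis of rack, either way round below 0.04 rad and linear speed of each of bar, plate below 0.02 m/s); the robot touches nothing.
It fails at once if the hex key is disturbed (moved more than 3 cm) (distance of key from where it was at the start of the episode above 0.03 m).
It fails at once if the spare knob is disturbed (moved more than 3 cm) (distance of knob from where it was at the start of the episode above 0.03 m).
It fails at once if the post holder is disturbed (moved more than 3 cm) (distance of post_holder from where it was at the start of the episode above 0.03 m).
Of tin0, tin1, tin2 only 2 to 3 are there at a start; the rules pass over those that are not, and their reading is None.
At some moment in a run one of plate may be knocked a few centimetres aside while the robot is not near it.
Once in a run the grip may slacken for a moment while it holds something.
It also fails if it takes over 208 s, if anything falls off the work surface, if the arm or the gripper's body presses on something with over 40 N, if the wrist force passes 120 N, or if a joint passes its speed limit or range.

ROBOT

A 7-joint arm with a two-finger parallel gripper is mounted at the origin on a cart in front of the work surface, level with it; the furniture and walls round the work are solid. World frame = base frame: x ahead of the robot, y to its left, z up, the work surface at z = 0. Lengths are in m, angles in rad, forces in N, time in s.
With the tool pointing down it reaches from about 0.35 to 0.9 m from the base axis. Payload 8.1 kg.
Tool frame: the origin (TCP) lies between the finger pads; the fingertips stand ahead of it and the grasp point (between the pads) is the TCP (arm.nose_length is the z of the fingertips in the tool frame, in m); z points along the fingers, y is the line along which they close (so a half turn about z gives the same grasp; the last joint's range is limited). The gripper opens to 92 mm and grips with 3 to 60 N. Pads are 19 mm wide; open, the fingers measure 130 mm over their backs; the gripper's body (75 mm by 190 mm) begins 47 mm behind the grasp point.
Start: joints at [1.02, 0.434, 0.025, 1.573, -0.012, 1.134, -0.075], TCP at [0.271, -0.563, 0.246] pointing down, gripper open.
Joint ranges: [-2.62, 2.62], [-0.44, 2.09], [-1.27, 1.32], [0.08, 2.57], [-1.32, 4.46], [0.12, 2], [-2.74, 2.74]. Speed limits (rad/s): [2.22, 2.22, 3.01, 3.01, 3.14, 3.14, 3.14].

INTERFACE

Orientations are given as a rotation vector (axis times angle).
In Python, from cell import sensors, optics, arm gives the robot as it stands.
- The arm moves only by the tool arm_command, never from a script. Its argument "deltas" is one flat list of numbers, 7 for each row, row after row: the turn, a rotation vector about the world's x, y, z as a fraction of full scale, then the shift along the world's x, y, z as a fraction of full scale, then the finger opening in mm, from 0 to 91.8. In form: [wx, wy, wz, dx, dy, dz, fingers, wx, wy, wz, dx, dy, dz, fingers, ...]. A call has 1 to 20 rows; each row is the pose to reach, as a shift and turn from the pose commanded when the call began; what a row does not reach only later rows make up. Full scale, the value 1, is 1 m for a shift and 90 degrees for a turn. A row lasts 1/10 s, in which the tool goes at most 50 mm and 8.59 degrees, less where a joint would pass 70% of its speed; a pose out of reach is approached as far as the arm can. A call with a number of a shift or a turn outside -1 to 1 is refused whole. A call with a gripper value outside its range is refused whole. The fingers move at their own pace and stop on an object; "force" is the grip in N (left out, the last holds). Time passes only in rows, so rows that repeat a pose let the fingers close. It gives the time, the measured TCP pose, the force, the opening and the grip force at its end, in the units of the state.
- sensors.observe(): the state, without advancing time (a new reading comes with each control period).
- optics.get_image(name): name is "scene" or "top" or "wrist"; returns the picture (384x512x3 uint8, blue, green, red); there is no depth.
- optics.calibration(name): a dict with "camera_matrix" (3x3 intrinsics, pixels), "rvec" (rotation vector, rad) and "tvec" (3), from world to camera coordinates, as OpenCV has them. Camera axes: x right, y down, z forward; pixel columns grow to the right and rows downward; lengths in m; the calibration is good to about 2 mm. A picture is of the moment at which its call begins: read the wrist's pose just before it. calibration takes no time and is no camera call; for the wrist camera it gives the pose at the moment of the call.
- arm.sign_off(): hands the job in; it is judged then, once.
The state is a dict: "clock": time; "joints": joint angles; "dq": joint speeds; "joint_efforts": joint torques, N m; "position": TCP position; "ee_rot": TCP orientation; "force": force on the tool from outside, world axes, zero at the start; "ft_torque": the same for the moment, N m; "width": opening from 0.0 (shut) to 1.0 (fully open); "gripper_force": force on a finger pad.
Only numpy, scipy, OpenCV 4.12 (cv2) and the standard library are available. Lean on these libraries where they do the work, as an engineer would, in place of code of your own. Each camera call takes 0.05 s, during which the arm holds its last target. There are 200 camera calls.

## Working session

There is one attempt and no reset: what is moved stays moved. The work goes in short steps, Python scripts to look and compute and a tool call to move; the robot and the scene stay as the last step left them, time stands still between calls to the robot, and variables do not carry over. Pictures are saved under pics/ and viewed, at most 14 in all, crops included, and the job is handed in when it is done.

Besides the shell and the picture viewer there is one more tool, called after "Emit:" as name(argument=value, ...) on one line, values as JSON. arm_command: Moves the arm, as the interface text tells. Its arguments: {"type":"object","properties":{"deltas":{"type":"array","items":{"type":"number"}},"force":{"type":"number"}},"required":["deltas"]}

```bash
ls; mkdir -p pics
cat > h.py <<'E'
import numpy as np, cv2
from cell import sensors, optics, arm
def ray(name,uv,z,cal=None):
    c=cal or optics.calibration(name); K=np.array(c["camera_matrix"]);R=cv2.Rodrigues(np.array(c["rvec"],float))[0];t=np.array(c["tvec"],float).ravel()
    o=-R.T@t; uv=np.atleast_2d(np.array(uv,float)); z=np.broadcast_to(z,len(uv)); out=[]
    for p,zz in zip(uv,z):
        d=R.T@np.linalg.inv(K)@np.array([p[0],p[1],1]); s=(zz-o[2])/d[2]; out.append(o+s*d)
    return np.array(out)
def proj(name,X,cal=None):
    c=cal or optics.calibration(name)
    return cv2.projectPoints(np.atleast_2d(np.array(X,float)),np.array(c["rvec"],float),np.array(c["tvec"],float),np.array(c["camera_matrix"],float),None)[0][:,0]
def save(name,fn,crop=None,s=1):
    im=optics.get_image(name); cv2.imwrite(f"pics/raw_{fn}.png",im)
    if crop: im=im[crop[1]:crop[3],crop[0]:crop[2]]
    cv2.imwrite(f"pics/{fn}.png",cv2.resize(im,None,fx=s,fy=s,interpolation=cv2.INTER_CUBIC)); return im
E
python3 - <<'E'
from h import *
for k,v in sensors.observe().items(): print(k,np.round(v,3))
print(arm.nose_length)
save("top","top1",s=1.5625); save("scene","sc1",s=1.5625)
for n in("top","scene"):
    c=optics.calibration(n);R=cv2.Rodrigues(np.array(c["rvec"],float))[0];print(np.array(c["camera_matrix"]).round(0).tolist(),(-R.T@np.array(c["tvec"]).ravel()).round(3))
E
```

```text
pics
clock 0.0
joints [ 1.02   0.435  0.025  1.574 -0.012  1.134 -0.075]
dq [ 0.001 -0.001 -0.001  0.001 -0.001  0.001  0.   ]
joint_efforts [ 1.0000e-03 -6.6785e+01  9.8600e-01 -3.1447e+01 -6.0000e-02  4.3000e-02
  0.0000e+00]
position [ 0.27  -0.563  0.245]
ee_rot [-3.062e+00 -6.970e-01  1.000e-03]
force [-0.068 -0.184  0.723]
ft_torque [ 0.009 -0.038  0.023]
gripper_force 0.0
width 1.002
0.019
[[416.0, 0.0, 265.0], [0.0, 416.0, 191.0], [0.0, 0.0, 1.0]] [0.37  0.062 1.304]
[[367.0, 0.0, 255.0], [0.0, 367.0, 184.0], [0.0, 0.0, 1.0]] [-0.057  0.851  0.629]
```

View pics/top1.png

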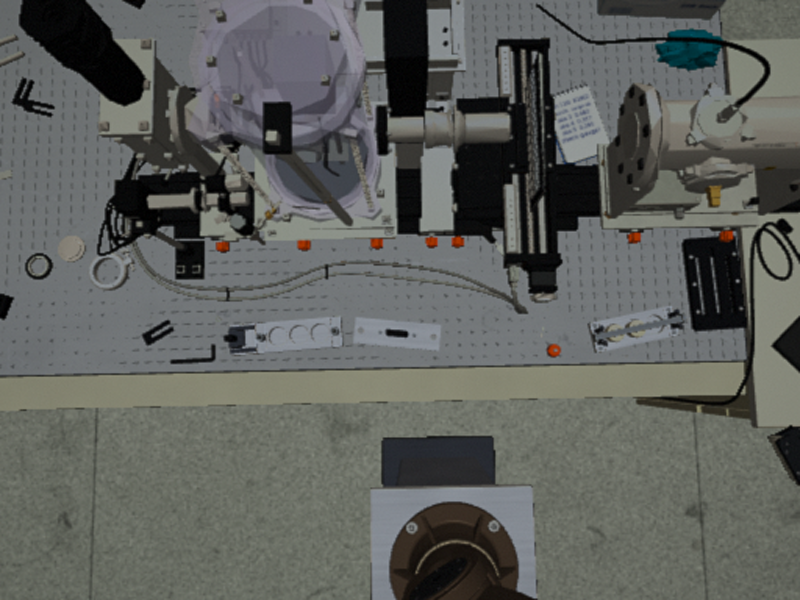

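View pics/sc1.png

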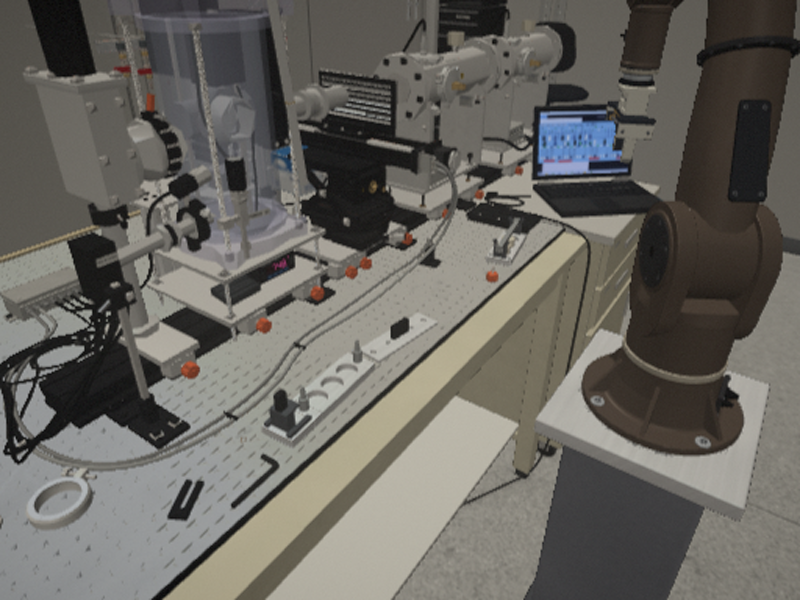

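The top view (800x600) shows the rack at about (637,328) with the bar across it. The cassette is at (287,335) with its lock at the left end (238,338), the plate is at (397,333), and the knob is at (554,350). The hex key lies at (195,355) and the post holder is possibly at (190,258).

Run:
```python
from h import *
f=1.5625
pts={'rackL':(594,336,.04),'rackR':(680,318,.04),'casL':(229,340,.016),'casR':(341,330,.016),'casLf':(232,351,.0),'lock':(236,338,.07),'plateL':(355,331,0.005),'plateR':(440,335,.005),'grip':(397,333,.035),'knob':(554,350,.03),'edge':(400,372,0),'key':(215,348,0),'cable':(520,308,.07),'blk':(158,332,0),'stage':(542,298,.1)}
for k,(u,v,z) in pts.items(): print(k,ray("top",[(u/f,v/f)],z).round(3)[0])
s=sensors.observe();R=cv2.Rodrigues(np.array(s['ee_rot'],float))[0];print(R.round(3))
c=optics.calibration("wrist");Rc=cv2.Rodrigues(np.array(c["rvec"],float))[0];o=-Rc.T@np.array(c["tvec"]).ravel()
print(np.array(c["camera_matrix"]).round(0).tolist(), "cam in tool",(R.T@(o-s['position'])).round(4),"axes",(R.T@Rc.T).round(3))
im=save("top","t2",(360,170,500,250),5.5)
```

```text
rackL [ 0.435 -0.285  0.04 ]
rackR [ 0.467 -0.454  0.04 ]
casL [0.443 0.431 0.016]
casR [0.458 0.209 0.016]
casLf [0.422 0.43  0.   ]
lock [0.443 0.403 0.07 ]
plateL [0.456 0.183 0.005]
plateR [0.445 0.013 0.005]
grip [0.449 0.098 0.035]
knob [ 0.41  -0.208  0.03 ]
edge [0.373 0.094 0.   ]
key [0.428 0.464 0.   ]
cable [ 0.49  -0.138  0.07 ]
blk [0.463 0.579 0.   ]
stage [ 0.504 -0.175  0.1  ]
[[ 0.901  0.433 -0.001]
 [ 0.433 -0.901  0.001]
 [-0.    -0.001 -1.   ]]
[[344.0, 0.0, 255.0], [0.0, 344.0, 192.0], [0.0, 0.0, 1.0]] cam in tool [ 0.0798  0.0003 -0.1391] axes [[-0.    -0.956 -0.293]
 [ 1.    -0.001  0.001]
 [-0.001 -0.293  0.956]]
```

View pics/t2.png

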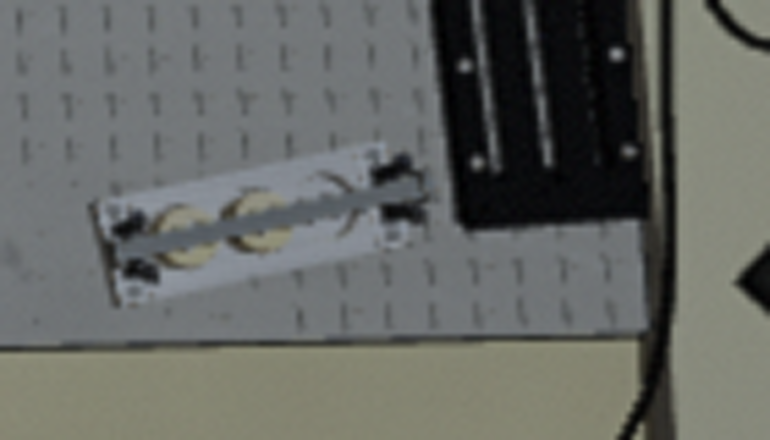

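The rack holds tins in its left and middle pockets, and the right pocket is empty. The rack is yawed about +10.7°. I'm moving to a look pose above it.

Emit:
arm_command(deltas=[0, 0, 0.09, 0.02, 0.02, 0.0, 91, 0, 0, 0.18, 0.04, 0.04, 0.0, 91, 0, 0, 0.27, 0.06, 0.06, 0.0, 91, 0, 0, 0.36, 0.08, 0.08, 0.0, 91, 0, 0, 0.45, 0.1, 0.1, 0.0, 91, 0, 0, 0.54, 0.12, 0.12, 0.0, 91, 0, 0, 0.63, 0.14, 0.14, 0.0, 91, 0, 0, 0.72, 0.16, 0.16, 0.0, 91, 0, 0, 0.8, 0.17, 0.18, 0.0, 91, 0, 0, 0.833, 0.18, 0.19, -0.02, 91, 0, 0, 0.833, 0.18, 0.19, -0.02, 91, 0, 0, 0.833, 0.18, 0.19, -0.02, 91])

```text
clock: 1.35
position: [0.4499, -0.3738, 0.2255]
ee_rot: [-2.008, -2.415, 0.001]
force: [-0.3, -0.2, 0.0]
width: 0.992
gripper_force: 0.0
```

Run:
```python
from h import *
print(sensors.observe()['joints'].round(2))
np.save("cal1.npy",optics.calibration("wrist"),allow_pickle=True)
save("wrist","w1",s=1.5625)
```

```text
[ 0.84  0.41 -0.33  1.68  0.15  1.08  0.65]
```

View pics/w1.png

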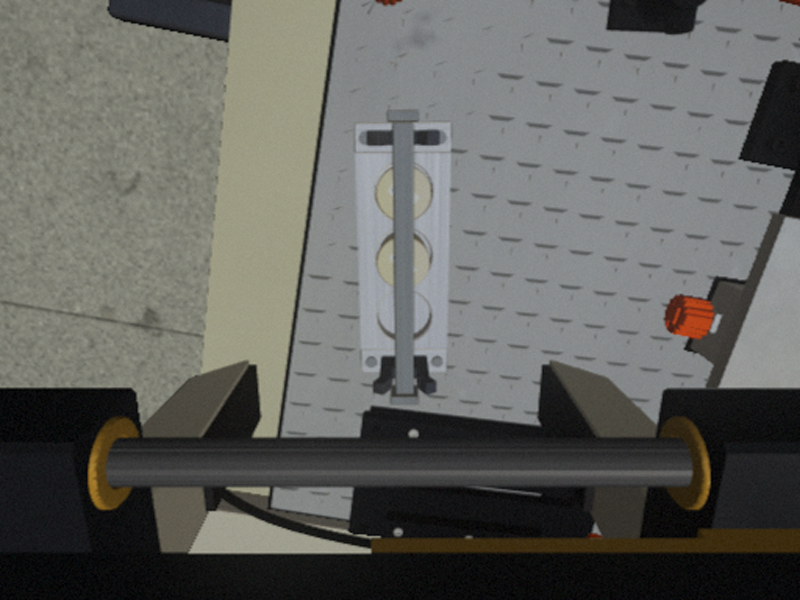

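Wrist view: the bar heads are at (402,115) and (404,398), and the tins are at (403,193) and (403,258). The third pocket is empty and there is free bench to the right of the rack (+x).

Run:
```python
from h import *
f=1.5625; cal=np.load("cal1.npy",allow_pickle=True).item()
r=lambda u,v,z: ray("wrist",[(u/f,v/f)],z,cal)[0]
a=r(402.5,115,.052);b=r(404,398,.052);print(a,b,(a+b)/2,np.linalg.norm(a-b),np.degrees(np.arctan2(-(a-b)[0],(a-b)[1])))
c=[r(*p,.016) for p in((356,124),(451,123),(447,370),(362,372))];print(np.round(c,4))
cc=np.array(c);ce=cc.mean(0);d=(cc[0]+cc[1]-cc[2]-cc[3])/2;print("rack",ce,np.linalg.norm(d),np.degrees(np.arctan2(-d[0],d[1])))
for p in((403,193),(403,258)):print("tin",r(*p,.035))
print("knob",r(690,315,.03), "plat",r(720,350,.0))
print(r(300,200,0),r(560,250,0))
```

```text
[ 0.43594051 -0.28529539  0.052     ] [ 0.46868899 -0.45464966  0.052     ] [ 0.45231475 -0.36997253  0.052     ] 0.172491538665573 10.944355331500395
[[ 0.4087 -0.2945  0.016 ]
 [ 0.4662 -0.2832  0.016 ]
 [ 0.4982 -0.4459  0.016 ]
 [ 0.4395 -0.4583  0.016 ]]
rack [ 0.45315321 -0.37047869  0.016     ] 0.16624943643120366 10.894641362208105
tin [ 0.44445688 -0.32851052  0.035     ]
tin [ 0.45186556 -0.36794963  0.035     ]
knob [ 0.64427083 -0.37224064  0.03      ] plat [ 0.69355238 -0.40081155  0.        ]
[ 0.37825176 -0.34914188  0.        ] [ 0.55890442 -0.35033195  0.        ]
```

Emit:
arm_command(deltas=[0, 0, 0.0045, 0.0025, 0.0035, -0.045, 40, 0, 0, 0.0045, 0.0025, 0.0035, -0.09, 40, 0, 0, 0.0045, 0.0025, 0.0035, -0.12, 40, 0, 0, 0.0045, 0.0025, 0.0035, -0.14, 40, 0, 0, 0.0045, 0.0025, 0.0035, -0.155, 40, 0, 0, 0.0045, 0.0025, 0.0035, -0.168, 40, 0, 0, 0.0045, 0.0025, 0.0035, -0.168, 40, 0, 0, 0.0045, 0.0025, 0.0035, -0.168, 40, 0, 0, 0.0045, 0.0025, 0.0035, -0.168, 5, 0, 0, 0.0045, 0.0025, 0.0035, -0.168, 5, 0, 0, 0.0045, 0.0025, 0.0035, -0.168, 5, 0, 0, 0.0045, 0.0025, 0.0035, -0.168, 5, 0, 0, 0.0045, 0.0025, 0.0035, -0.168, 5, 0, 0, 0.0045, 0.0025, 0.0035, -0.168, 5], force=40)

```text
clock: 2.8
position: [0.4531, -0.3701, 0.0581]
ee_rot: [1.998, 2.424, -0.0]
force: [-2.0, 0.2, 4.8]
width: 0.124
gripper_force: 40.0
```

Emit:
arm_command(deltas=[0, 0, 0, 0, 0, 0.02, 5, 0, 0, 0, 0, 0, 0.04, 5, 0, 0, 0, 0, 0, 0.06, 5, 0, 0, 0, 0, 0, 0.07, 5, 0, 0, 0, 0, 0, 0.07, 5, 0, 0, 0, 0.025, 0.005, 0.07, 5, 0, 0, 0, 0.05, 0.01, 0.07, 5, 0, 0, 0, 0.069, 0.013, 0.07, 5, 0, 0, 0, 0.069, 0.013, 0.07, 5])

```text
clock: 3.7
position: [0.5246, -0.3548, 0.1263]
ee_rot: [-1.993, -2.427, -0.003]
force: [0.1, -0.2, -1.9]
width: 0.129
gripper_force: 40.0
```

Emit:
arm_command(deltas=[0, 0, 0, 0, 0, -0.03, 5, 0, 0, 0, 0, 0, -0.06, 5, 0, 0, 0, 0, 0, -0.08, 5, 0, 0, 0, 0, 0, -0.095, 5, 0, 0, 0, 0, 0, -0.1, 5, 0, 0, 0, 0, 0, -0.103, 5, 0, 0, 0, 0, 0, -0.103, 5])

```text
clock: 4.4
position: [0.5224, -0.3571, 0.0251]
ee_rot: [1.997, 2.424, 0.0]
force: [-0.1, 0.9, -1.0]
width: 0.127
gripper_force: 40.0
```

Emit:
arm_command(deltas=[0, 0, 0, 0, 0, -0.002, 5, 0, 0, 0, 0, 0, -0.002, 5, 0, 0, 0, 0, 0, -0.002, 28, 0, 0, 0, 0, 0, -0.002, 28, 0, 0, 0, 0, 0, -0.002, 28, 0, 0, 0, 0, 0, 0.03, 28, 0, 0, 0, 0, 0, 0.07, 28, 0, 0, 0, -0.01, 0, 0.11, 50, 0, 0, 0, -0.05, 0.01, 0.13, 60, 0, 0, 0, -0.07, 0.02, 0.13, 60, 0, 0, 0, -0.07, 0.02, 0.13, 60])

```text
clock: 5.5
position: [0.4494, -0.3364, 0.1556]
ee_rot: [-1.999, -2.423, 0.002]
force: [-0.7, -0.2, -0.1]
width: 0.602
gripper_force: 0.0
```

Run:
```python
from h import *
np.save("cal2.npy",optics.calibration("wrist"),allow_pickle=True)
save("wrist","w2",s=1.5625)
```

```text
(no output)
```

View pics/w2.png

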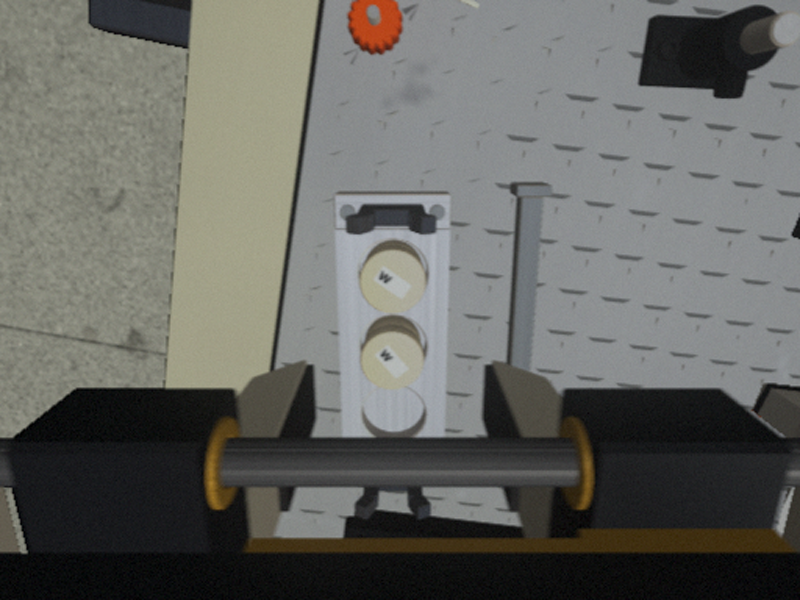

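Bar lies parallel to and right of the rack (head at (530,188)). The tin lids are at (393,282) and (393,357), and the post holder is at (690,50).

Run:
```python
from h import *
f=1.5625; cal=np.load("cal2.npy",allow_pickle=True).item()
r=lambda u,v,z: ray("wrist",[(u/f,v/f)],z,cal)[0].round(4)
for p in((393.5,276,.035),(393,357,.035),(530,189,.018),(525,300,.015),(690,50,.01),(640,85,0),(715,95,0),(375,25,.02)):print(p,r(*p))
```

```text
(393.5, 276, 0.035) [ 0.445  -0.3254  0.035 ]
(393, 357, 0.035) [ 0.453  -0.3683  0.035 ]
(530, 189, 0.018) [ 0.505 -0.272  0.018]
(525, 300, 0.015) [ 0.5186 -0.3302  0.015 ]
(690, 50, 0.01) [ 0.5658 -0.1935  0.01  ]
(640, 85, 0) [ 0.551  -0.2116  0.    ]
(715, 95, 0) [ 0.5903 -0.2089  0.    ]
(375, 25, 0.02) [ 0.4148 -0.2133  0.02  ]
```

Emit:
arm_command(deltas=[0, 0, 0, -0.0045, 0.0078, -0.03, 54, 0, 0, 0, -0.0045, 0.0078, -0.06, 54, 0, 0, 0, -0.0045, 0.0078, -0.085, 54, 0, 0, 0, -0.0045, 0.0078, -0.1, 54, 0, 0, 0, -0.0045, 0.0078, -0.112, 54, 0, 0, 0, -0.0045, 0.0078, -0.1175, 54, 0, 0, 0, -0.0045, 0.0078, -0.1175, 54, 0, 0, 0, -0.0045, 0.0078, -0.1175, 25, 0, 0, 0, -0.0045, 0.0078, -0.1175, 25, 0, 0, 0, -0.0045, 0.0078, -0.1175, 25, 0, 0, 0, -0.0045, 0.0078, -0.1175, 25, 0, 0, 0, -0.0045, 0.0078, -0.1175, 25, 0, 0, 0, -0.0045, 0.0078, -0.1175, 25], force=30)

```text
clock: 6.85
position: [0.4468, -0.3296, 0.0379]
ee_rot: [-1.998, -2.424, 0.002]
force: [-3.5, -0.5, 6.1]
width: 0.354
gripper_force: 30.0
```

Emit:
arm_command(deltas=[0, 0, 0, 0, 0, 0.03, 25, 0, 0, 0, 0, 0, 0.06, 25, 0, 0, 0, 0, 0, 0.1, 25, 0, 0, -0.08, -0.01, 0.0, 0.11, 25, 0, 0, -0.17, -0.02, 0.0, 0.11, 25, 0, 0, -0.26, -0.03, 0.0, 0.11, 25, 0, 0, -0.35, -0.04, 0.005, 0.11, 25, 0, 0, -0.44, -0.05, 0.01, 0.11, 25, 0, 0, -0.53, -0.06, 0.015, 0.11, 25, 0, 0, -0.62, -0.07, 0.02, 0.11, 25, 0, 0, -0.71, -0.08, 0.025, 0.11, 25, 0, 0, -0.8, -0.087, 0.03, 0.11, 25, 0, 0, -0.89, -0.087, 0.04, 0.11, 25, 0, 0, -0.98, -0.087, 0.06, 0.11, 25, 0, 0, -1, -0.087, 0.1, 0.11, 25, 0, 0, -1, -0.087, 0.14, 0.11, 25, 0, 0, -1, -0.087, 0.18, 0.11, 25, 0, 0, -1, -0.087, 0.22, 0.11, 25, 0, 0, -1, -0.087, 0.26, 0.11, 25, 0, 0, -1, -0.087, 0.26, 0.11, 25])

```text
clock: 8.85
position: [0.3607, -0.0647, 0.1478]
ee_rot: [-3.125, -0.312, -0.002]
force: [0.2, -0.7, -0.5]
width: 0.355
gripper_force: 30.0
```

Emit:
arm_command(deltas=[0, 0, 0, 0, 0.045, 0, 25, 0, 0, 0, 0, 0.09, 0, 25, 0, 0, 0.08, 0, 0.13, 0.01, 25, 0, 0, 0.17, 0.01, 0.17, 0.02, 25, 0, 0, 0.26, 0.02, 0.2, 0.03, 25, 0, 0, 0.35, 0.03, 0.22, 0.04, 25, 0, 0, 0.44, 0.04, 0.24, 0.05, 25, 0, 0, 0.53, 0.05, 0.26, 0.05, 25, 0, 0, 0.62, 0.06, 0.28, 0.05, 25, 0, 0, 0.71, 0.07, 0.29, 0.05, 25, 0, 0, 0.8, 0.08, 0.3, 0.05, 25, 0, 0, 0.89, 0.093, 0.315, 0.05, 25, 0, 0, 0.917, 0.093, 0.315, 0.05, 25, 0, 0, 0.917, 0.093, 0.315, 0.05, 25, 0, 0, 0.917, 0.093, 0.315, 0.05, 25])

```text
clock: 10.35
position: [0.4536, 0.2453, 0.1973]
ee_rot: [2.154, 2.287, -0.0]
force: [0.4, -0.4, 0.4]
width: 0.352
gripper_force: 30.0
```

Run:
```python
from h import *
np.save("cal3.npy",optics.calibration("wrist"),allow_pickle=True)
save("wrist","w3",s=1.5625)
```

```text
(no output)
```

View pics/w3.png

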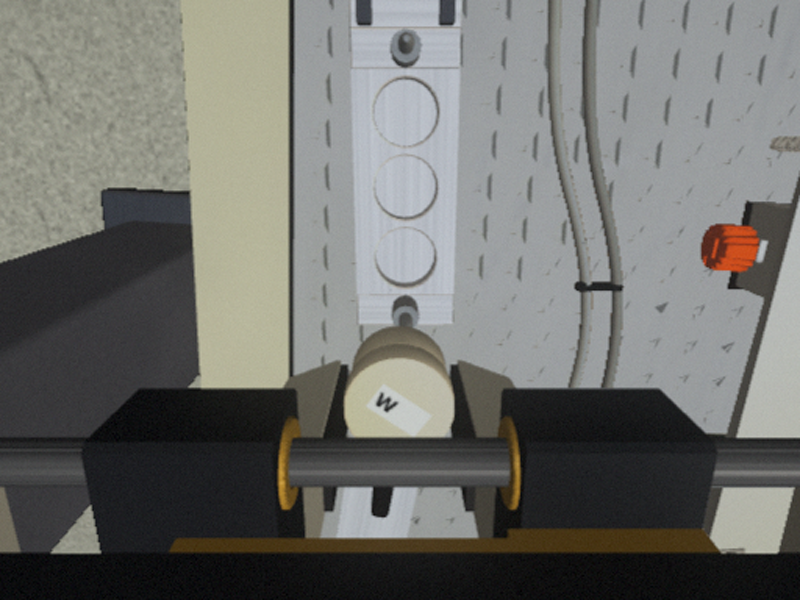

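Cassette pockets are at (406,111), (406,187) and (406,256), with pins at (406,47) and (405,310).

Run:
```python
from h import *
f=1.5625; cal=np.load("cal3.npy",allow_pickle=True).item()
r=lambda u,v,z: ray("wrist",[(u/f,v/f)],z,cal)[0]
P=np.array([r(406,111.5,.016),r(405.5,186.5,.016),r(405.5,256,.016),r(406,36,.060),r(404,301,.060)]);print(P.round(4))
y=np.array([16,-26,-68,47,-99])*1e-3
A=np.zeros((10,4));b=P[:,:2].ravel()
for i,v in enumerate(y): A[2*i]=[1,0,-v,0];A[2*i+1]=[0,1,0,v]
A[:,2]=A[:,2]+0
# x=cx - s*v ; y=cy + c*v
s=np.linalg.lstsq(A,b,rcond=None)[0];print(s,np.degrees(np.arctan2(s[2],s[3])),np.hypot(s[2],s[3]));print((A@s-b).reshape(-1,2).round(4))
for v in y: print(v,s[0]-s[2]*v,s[1]+s[3]*v)
print("tin lid", r(399,391,.197-.038+.035))
```

```text
[[0.4528 0.3369 0.016 ]
 [0.4551 0.2955 0.016 ]
 [0.4578 0.2541 0.016 ]
 [0.4502 0.3685 0.06  ]
 [0.4574 0.2391 0.06  ]]
[0.45330615 0.32249241 0.05163458 0.91113361] 3.2435229320207095 0.912595518068535
[[-0.0003  0.0002]
 [-0.0005  0.0033]
 [-0.001   0.0065]
 [ 0.0007 -0.0031]
 [ 0.0011 -0.0068]]
0.016 0.4524799983597761 0.33707054668746467
-0.026000000000000002 0.45464865088819123 0.2988029352043417
-0.068 0.45681730341660637 0.2605353237212188
0.047 0.45087932625546967 0.36531568849643636
-0.099 0.4584179755209128 0.23229018191224707
tin lid [0.45368664 0.25296076 0.194     ]
```

```bash
cat >> h.py <<'E'
def lidfit(im,box):
    # fit ellipse to convex lid outline (bright cream), returns full-res centre
    x0,y0,x1,y1=box; h=cv2.cvtColor(im[y0:y1,x0:x1],cv2.COLOR_BGR2HSV)
    m=((h[...,2]>185)).astype(np.uint8); m=cv2.morphologyEx(m,cv2.MORPH_CLOSE,np.ones((3,3)))
    c=max(cv2.findContours(m,cv2.RETR_EXTERNAL,cv2.CHAIN_APPROX_NONE)[0],key=cv2.contourArea)
    return c[:,0]+[x0,y0]
E
python3 - <<'E'
from h import *
im=cv2.imread("pics/raw_w3.png"); h=cv2.cvtColor(im,cv2.COLOR_BGR2HSV)
print(im[215:285:5,255].tolist()); print(im[250,215:295:4].tolist())
c=cv2.resize(im[205:290,205:305],None,fx=7,fy=7,interpolation=cv2.INTER_CUBIC);cv2.imwrite("pics/w3c.png",c)
E
```

```text
[[85, 101, 107], [78, 93, 101], [86, 102, 108], [163, 181, 185], [169, 189, 190], [167, 186, 188], [167, 189, 191], [165, 188, 188], [198, 201, 197], [197, 199, 198], [198, 202, 197], [196, 199, 195], [162, 185, 186], [65, 75, 75]]
[[32, 32, 34], [36, 38, 37], [152, 181, 187], [160, 188, 189], [158, 184, 186], [160, 185, 186], [161, 186, 186], [186, 190, 185], [197, 201, 198], [193, 201, 197], [165, 188, 188], [166, 188, 188], [168, 188, 190], [171, 190, 190], [167, 185, 188], [172, 191, 190], [168, 186, 187], [174, 189, 191], [168, 185, 187], [32, 37, 34]]
```

View pics/w3c.png

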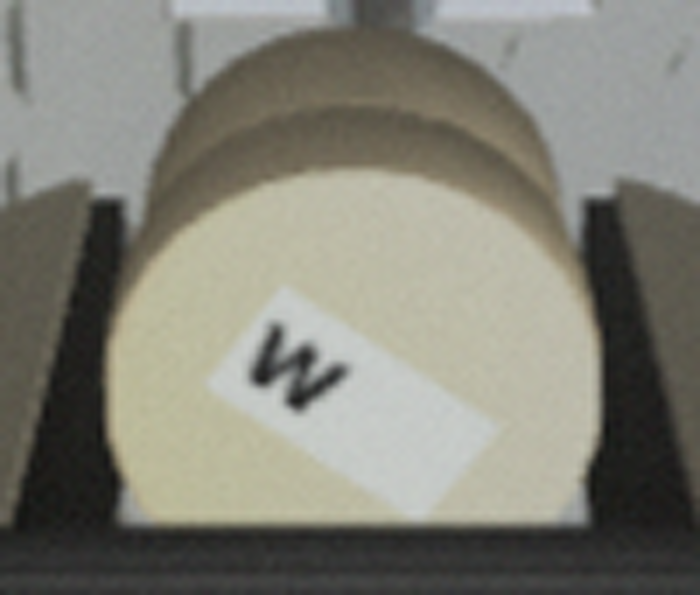

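```bash
cat >> h.py <<'E'
def lid(cal,top,left,right,z0,fixz=False,rad=.017):
    from scipy.optimize import least_squares
    t=np.linspace(0,2*np.pi,181)
    g=ray("wrist",[((left+right)/2,top+25)],z0,cal)[0]
    def f(p):
        q=proj("wrist",np.c_[p[0]+rad*np.cos(t),p[1]+rad*np.sin(t),0*t+(z0 if fixz else p[2])],cal)
        return [q[:,1].min()-top,q[:,0].min()-left,q[:,0].max()-right]
    return least_squares(f,[g[0],g[1],z0]).x
E
python3 - <<'E'
from h import *
cal=np.load("cal3.npy",allow_pickle=True).item()
print(lid(cal,229,220,291,.1945), lid(cal,229,220,291,.1945,True))
# pocket check w/ same model
for top,l,r,in((77/1.5625,373/1.5625,439/1.5625),(155/1.5625,374/1.5625,437/1.5625),(227/1.5625,375.5/1.5625,436/1.5625)): print(lid(cal,top,l,r,.016,True,.0185))
E
```

```text
[0.45428791 0.24415627 0.18860598] [0.45412969 0.24664243 0.1945    ]
[0.45282269 0.33642174 0.016     ]
[0.45518091 0.29482748 0.016     ]
[0.45796929 0.25329681 0.016     ]
```

Emit:
arm_command(deltas=[0, 0, 0, -0.001, 0.045, -0.03, 25, 0, 0, 0, -0.0016, 0.085, -0.06, 25, 0, 0, 0, -0.0016, 0.091, -0.095, 25, 0, 0, 0, -0.0016, 0.091, -0.125, 25, 0, 0, 0, -0.0016, 0.091, -0.138, 25, 0, 0, 0, -0.0016, 0.091, -0.141, 25, 0, 0, 0, -0.0016, 0.091, -0.141, 25, 0, 0, 0, -0.0016, 0.091, -0.141, 25])

```text
clock: 11.2
position: [0.453, 0.3372, 0.0579]
ee_rot: [2.152, 2.288, 0.004]
force: [-1.5, -0.2, -0.7]
width: 0.354
gripper_force: 30.0
```

Emit:
arm_command(deltas=[0, 0, 0, -0.0004, -0.0004, -0.005, 25, 0, 0, 0, -0.0004, -0.0004, -0.009, 25, 0, 0, 0, -0.0004, -0.0004, -0.013, 25, 0, 0, 0, -0.0004, -0.0004, -0.016, 25, 0, 0, 0, -0.0004, -0.0004, -0.018, 25, 0, 0, 0, -0.0004, -0.0004, -0.0195, 25, 0, 0, 0, -0.0004, -0.0004, -0.0195, 25])

```text
clock: 11.9
position: [0.4515, 0.3364, 0.0378]
ee_rot: [2.151, 2.289, -0.0]
force: [-2.9, -4.0, 15.2]
width: 0.352
gripper_force: 30.0
```

Emit:
arm_command(deltas=[0, 0, 0, 0, 0, 0, 50, 0, 0, 0, 0, 0, 0, 50, 0, 0, 0, 0, 0, 0, 50, 0, 0, 0, 0, 0, 0.03, 50, 0, 0, 0, 0, 0, 0.07, 50, 0, 0, 0, 0, -0.03, 0.11, 50, 0, 0, 0, 0, -0.07, 0.15, 50, 0, 0, 0, 0, -0.09, 0.16, 50, 0, 0, 0, 0, -0.09, 0.16, 50])

```text
clock: 12.8
position: [0.4532, 0.2433, 0.1988]
ee_rot: [2.155, 2.282, 0.003]
force: [0.3, 1.1, 0.5]
width: 0.541
gripper_force: 0.0
```

Run:
```python
from h import *
np.save("cal4.npy",optics.calibration("wrist"),allow_pickle=True)
save("wrist","w4",s=1.5625)
```

```text
(no output)
```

View pics/w4.png

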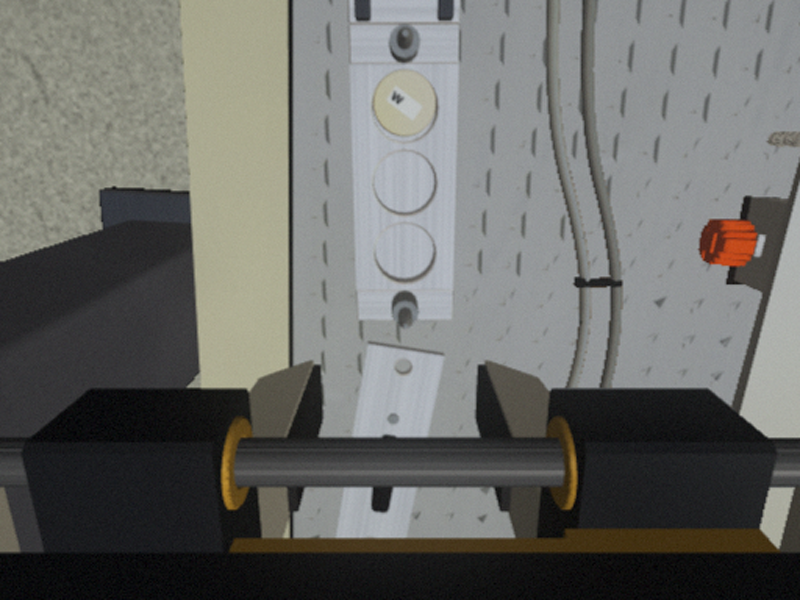

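The first tin is seated in the +y pocket at (405,103). I'm going back for the middle tin.

Emit:
arm_command(deltas=[0, 0, -0.08, -0.01, -0.01, -0.0, 54, 0, 0, -0.17, -0.02, -0.02, -0.01, 54, 0, 0, -0.26, -0.03, -0.04, -0.02, 54, 0, 0, -0.35, -0.04, -0.06, -0.03, 54, 0, 0, -0.44, -0.05, -0.08, -0.04, 54, 0, 0, -0.53, -0.06, -0.1, -0.05, 54, 0, 0, -0.62, -0.07, -0.12, -0.05, 54, 0, 0, -0.71, -0.08, -0.15, -0.05, 54, 0, 0, -0.8, -0.093, -0.17, -0.05, 54, 0, 0, -0.89, -0.093, -0.19, -0.05, 54, 0, 0, -0.917, -0.093, -0.22, -0.05, 54, 0, 0, -0.917, -0.093, -0.26, -0.05, 54, 0, 0, -0.917, -0.093, -0.305, -0.05, 54, 0, 0, -0.917, -0.093, -0.35, -0.05, 54, 0, 0, -0.917, -0.093, -0.395, -0.05, 54, 0, 0, -0.917, -0.093, -0.44, -0.05, 54, 0, 0, -0.917, -0.093, -0.485, -0.05, 54, 0, 0, -0.917, -0.093, -0.53, -0.05, 54, 0, 0, -0.917, -0.093, -0.53, -0.05, 54])

```text
clock: 14.75
position: [0.3587, -0.2887, 0.1459]
ee_rot: [3.125, 0.293, -0.001]
force: [-0.3, 0.2, 0.1]
width: 0.587
gripper_force: 0.0
```

Emit:
arm_command(deltas=[0, 0, 0.09, 0.01, -0.01, 0, 54, 0, 0, 0.18, 0.02, -0.02, 0, 54, 0, 0, 0.27, 0.03, -0.03, 0, 54, 0, 0, 0.36, 0.04, -0.04, 0, 54, 0, 0, 0.45, 0.05, -0.05, 0, 54, 0, 0, 0.54, 0.06, -0.06, 0, 54, 0, 0, 0.63, 0.07, -0.07, 0, 54, 0, 0, 0.72, 0.08, -0.08, 0, 54, 0, 0, 0.81, 0.094, -0.08, 0, 54, 0, 0, 0.9, 0.094, -0.08, 0, 54, 0, 0, 0.98, 0.094, -0.08, -0.02, 54, 0, 0, 1, 0.094, -0.08, -0.045, 54, 0, 0, 1, 0.094, -0.08, -0.045, 54])

```text
clock: 16.05
position: [0.4515, -0.3608, 0.0979]
ee_rot: [-1.991, -2.421, -0.001]
force: [0.0, -0.2, -0.1]
width: 0.59
gripper_force: 0.0
```

Emit:
arm_command(deltas=[0, 0, 0, 0.001, -0.008, 0, 54, 0, 0, 0, 0.001, -0.008, 0, 54, 0, 0, 0, 0.001, -0.008, -0.01, 54])

```text
clock: 16.35
position: [0.4552, -0.3726, 0.0935]
ee_rot: [1.996, 2.42, 0.0]
force: [-0.8, -0.1, -0.4]
width: 0.587
gripper_force: 0.0
```

Emit:
arm_command(deltas=[0, 0, 0, 0, 0, 0, 54, 0, 0, 0, 0, 0, 0, 54, 0, 0, 0, 0, 0, 0, 54])

```text
clock: 16.65
position: [0.4537, -0.3715, 0.092]
ee_rot: [1.997, 2.424, 0.0]
force: [-0.6, 0.1, -1.1]
width: 0.588
gripper_force: 0.0
```

Run:
```python
from h import *
for i in range(4): print(sensors.observe()['position'].round(4)); optics.get_image("wrist")
```

```text
[ 0.4537 -0.3715  0.092 ]
[ 0.4537 -0.3715  0.092 ]
[ 0.4538 -0.3715  0.092 ]
[ 0.4537 -0.3715  0.092 ]
```

Emit:
arm_command(deltas=[0, 0, 0, -0.0007, 0.0025, -0.02, 54, 0, 0, 0, -0.0007, 0.0025, -0.038, 54, 0, 0, 0, -0.0007, 0.0025, -0.05, 54, 0, 0, 0, -0.0007, 0.0025, -0.054, 54, 0, 0, 0, -0.0007, 0.0025, -0.054, 54, 0, 0, 0, -0.0007, 0.0025, -0.054, 54, 0, 0, 0, -0.0007, 0.0025, -0.054, 25, 0, 0, 0, -0.0007, 0.0025, -0.054, 25, 0, 0, 0, -0.0007, 0.0025, -0.054, 25, 0, 0, 0, -0.0007, 0.0025, -0.054, 25, 0, 0, 0, -0.0007, 0.0025, -0.054, 25, 0, 0, 0, -0.0007, 0.0025, -0.054, 25])

```text
clock: 18.05
position: [0.453, -0.3692, 0.0381]
ee_rot: [1.997, 2.424, -0.0]
force: [-1.5, -1.4, 5.9]
width: 0.352
gripper_force: 30.0
```

Emit:
arm_command(deltas=[0, 0, 0, 0, 0, 0.03, 25, 0, 0, 0, 0, 0, 0.06, 25, 0, 0, 0, 0, 0, 0.1, 25, 0, 0, -0.08, -0.01, 0.0, 0.11, 25, 0, 0, -0.17, -0.02, 0.0, 0.11, 25, 0, 0, -0.26, -0.03, 0.01, 0.11, 25, 0, 0, -0.35, -0.04, 0.02, 0.11, 25, 0, 0, -0.44, -0.05, 0.03, 0.11, 25, 0, 0, -0.53, -0.06, 0.04, 0.11, 25, 0, 0, -0.62, -0.07, 0.06, 0.11, 25, 0, 0, -0.71, -0.08, 0.07, 0.11, 25, 0, 0, -0.8, -0.093, 0.08, 0.11, 25, 0, 0, -0.89, -0.093, 0.09, 0.11, 25, 0, 0, -0.98, -0.093, 0.11, 0.11, 25, 0, 0, -1, -0.093, 0.15, 0.11, 25, 0, 0, -1, -0.093, 0.19, 0.11, 25, 0, 0, -1, -0.093, 0.23, 0.11, 25, 0, 0, -1, -0.093, 0.27, 0.11, 25, 0, 0, -1, -0.093, 0.31, 0.11, 25, 0, 0, -1, -0.093, 0.35, 0.11, 25])

```text
clock: 20.05
position: [0.3596, -0.0174, 0.1478]
ee_rot: [3.127, 0.302, 0.001]
force: [1.5, -0.6, -0.7]
width: 0.356
gripper_force: 30.0
```

Emit:
arm_command(deltas=[0, 0, 0, 0, 0.04, 0, 25, 0, 0, 0.08, 0, 0.08, 0.01, 25, 0, 0, 0.17, 0.01, 0.11, 0.02, 25, 0, 0, 0.26, 0.02, 0.13, 0.03, 25, 0, 0, 0.35, 0.03, 0.15, 0.04, 25, 0, 0, 0.44, 0.04, 0.17, 0.05, 25, 0, 0, 0.53, 0.05, 0.19, 0.05, 25, 0, 0, 0.62, 0.06, 0.21, 0.05, 25, 0, 0, 0.71, 0.07, 0.23, 0.05, 25, 0, 0, 0.8, 0.08, 0.25, 0.05, 25, 0, 0, 0.89, 0.093, 0.265, 0.05, 25, 0, 0, 0.917, 0.093, 0.265, 0.05, 25, 0, 0, 0.917, 0.093, 0.265, 0.05, 25, 0, 0, 0.917, 0.093, 0.265, 0.05, 25, 0, 0, 0.917, 0.093, 0.265, 0.05, 25, 0, 0, 0.917, 0.093, 0.265, 0.05, 25])

```text
clock: 21.65
position: [0.4528, 0.2457, 0.1979]
ee_rot: [2.152, 2.288, 0.0]
force: [-0.0, -1.0, -0.7]
width: 0.357
gripper_force: 30.0
```

Run:
```python
from h import *
s=sensors.observe();print(s['position'],s['width'])
np.save("cal5.npy",optics.calibration("wrist"),allow_pickle=True)
im=save("wrist","w5",s=1.5625)
c=cv2.resize(im[205:290,205:305],None,fx=7,fy=7,interpolation=cv2.INTER_CUBIC);cv2.imwrite("pics/w5c.png",c)
```

```text
[0.45276906 0.24567846 0.19785088] 0.3569821905014739
```

View pics/w5c.png

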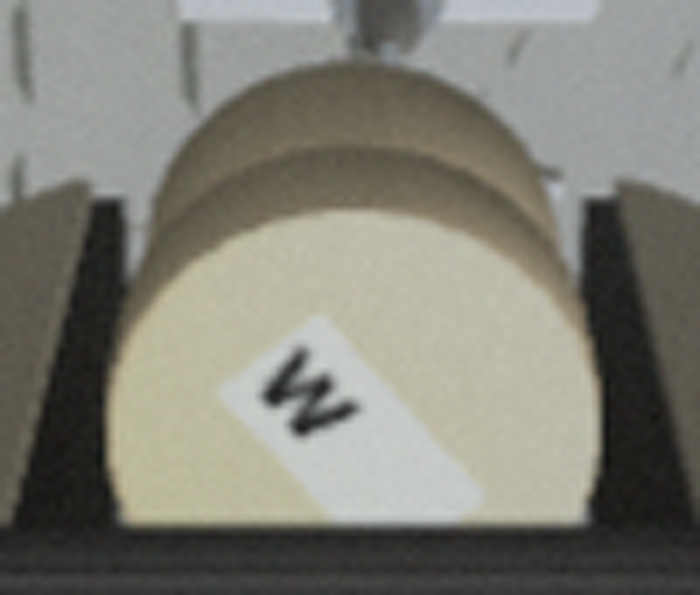

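Lid's top edge is at row 234.6, about 5.6 px lower than for the first tin. This tin is therefore held slightly further to -y.

Run:
```python
from h import *
cal=np.load("cal5.npy",allow_pickle=True).item();c3=np.load("cal3.npy",allow_pickle=True).item()
print(lid(cal,234.6,220,291,.1945,True)-sensors.observe()['position'], lid(c3,229,220,291,.1945,True)-[.4536,.2453,.1973])
```

```text
[ 0.00069937 -0.00165606 -0.00335211] [ 0.00052969  0.00134243 -0.0028    ]
```

Emit:
arm_command(deltas=[0, 0, 0, 0.0017, 0.0515, -0.04, 25, 0, 0, 0, 0.0017, 0.0515, -0.08, 25, 0, 0, 0, 0.0017, 0.0515, -0.11, 25, 0, 0, 0, 0.0017, 0.0515, -0.135, 25, 0, 0, 0, 0.0017, 0.0515, -0.14, 25, 0, 0, 0, 0.0017, 0.0515, -0.14, 25, 0, 0, 0, 0.0017, 0.0515, -0.14, 25, 0, 0, 0, 0.0017, 0.0515, -0.145, 25, 0, 0, 0, 0.0017, 0.0515, -0.149, 25, 0, 0, 0, 0.0017, 0.0515, -0.153, 25, 0, 0, 0, 0.0017, 0.0515, -0.156, 25, 0, 0, 0, 0.0017, 0.0515, -0.158, 25, 0, 0, 0, 0.0017, 0.0515, -0.16, 25, 0, 0, 0, 0.0017, 0.0515, -0.16, 25])

```text
clock: 23.1
position: [0.4545, 0.2975, 0.0381]
ee_rot: [2.151, 2.289, -0.0]
force: [-1.6, -1.3, 6.5]
width: 0.355
gripper_force: 30.0
```

Emit:
arm_command(deltas=[0, 0, 0, 0, 0, 0, 50, 0, 0, 0, 0, 0, 0, 50, 0, 0, 0, 0, 0, 0, 50, 0, 0, 0, 0, 0, 0.03, 50, 0, 0, 0, 0, 0, 0.07, 50, 0, 0, 0, 0, -0.02, 0.11, 50, 0, 0, 0, 0, -0.05, 0.15, 50, 0, 0, 0, 0, -0.07, 0.17, 50, 0, 0, 0, 0, -0.07, 0.17, 50, 0, 0, 0, 0, -0.07, 0.17, 50, 0, 0, 0, 0, -0.07, 0.17, 50])

```text
clock: 24.2
position: [0.454, 0.2281, 0.2067]
ee_rot: [-2.15, -2.29, 0.002]
force: [-0.3, 0.1, -1.0]
width: 0.545
gripper_force: 0.0
```

Run:
```python
from h import *
np.save("cal6.npy",optics.calibration("wrist"),allow_pickle=True)
save("wrist","w6")
```

Emit:
arm_command(deltas=[0, 0, -0.03, 0, -0.04, 0, 50, 0, 0, -0.06, 0, -0.08, 0, 50, 0, 0, -0.08, 0, -0.12, 0, 50, 0, 0, -0.08, 0, -0.16, 0, 50, 0, 0, -0.08, 0, -0.19, 0, 50, 0, 0, -0.08, 0, -0.19, 0, 50, 0, 0, -0.08, 0, -0.19, 0, 50, 0, 0, -0.08, 0, -0.19, 0, 50])

```text
clock: 25.05
position: [0.4545, 0.0391, 0.2073]
ee_rot: [-2.288, -2.152, 0.0]
force: [-0.2, 0.2, -0.6]
width: 0.545
gripper_force: 0.0
```

Run:
```python
from h import *
print(sensors.observe()['position'])
np.save("cal7.npy",optics.calibration("wrist"),allow_pickle=True)
save("wrist","w7")
a=cv2.imread("pics/raw_w6.png")[0:240,190:340];b=cv2.imread("pics/raw_w7.png")[0:240,170:350]
c=np.hstack([a,b]);print(c.shape)
cv2.imwrite("pics/w67.png",cv2.resize(c,None,fx=2.4,fy=2.4,interpolation=cv2.INTER_CUBIC))
```

```text
[0.4544793  0.03911623 0.20728643]
(240, 330, 3)
```

View pics/w67.png

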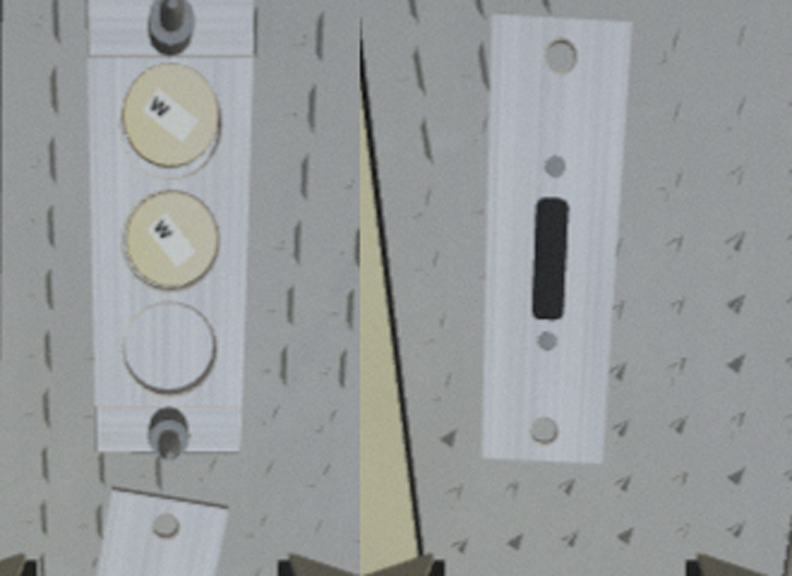

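Both tins are fully down (left panel: lids at (171,115) and (171,240)). In the right panel the plate's holes are at (561,56) and (544,430), with the grip centre at (551,258).

Run:
```python
from h import *
c6=np.load("cal6.npy",allow_pickle=True).item();c7=np.load("cal7.npy",allow_pickle=True).item()
s=2.4
L=lambda top,l,r,z,rad: lid(c6,top/s,190+l/s,190+r/s,z,True,rad).round(4)
print("lids",L(63,123,219,.035,.017),L(190,124,218,.035,.017),"pocket",L(302,124,216,.016,.0185))
R=lambda u,v,z: ray("wrist",[(170+(u-360)/s,v/s)],z,c7)[0]
a,b=R(561,56,.005),R(544.5,430,.005);d=a-b;print("holes",a,b,(a+b)/2,np.linalg.norm(d),np.degrees(np.arctan2(-d[0],d[1])))
cs=[R(*p,.005) for p in((491,15),(632,22),(603,463),(483,458))];print("corner mean",np.mean(cs,0));print("grip",R(551,258,.035))
for yaw in(3.2,3.6):
  y=np.radians(yaw)
  for v in(-73,73):
    X=np.array([.4551-np.sin(y)*v/1e3,.2952+np.cos(y)*v/1e3])
    print(yaw,v,X,[((proj("wrist",[*X,z],c6)[0]-[190,0])*s).round(1) for z in(.016,.038,.060)])
```

```text
lids [0.4525 0.3375 0.035 ] [0.4553 0.2962 0.035 ] pocket [0.4581 0.2531 0.016 ]
holes [0.4618829  0.17240628 0.005     ] [0.44572503 0.02773794 0.005     ] [0.45380396 0.10007211 0.005     ] 0.1455678738952704 -6.3729022171423395
corner mean [0.45352819 0.09960136 0.005     ]
grip [0.45382202 0.10063411 0.035     ]
3.2 -73 [0.45917497 0.22231382] [array([167.4, 423.2]), array([168.1, 437.5]), array([168.9, 453.8])]
3.2 73 [0.45102503 0.36808618] [array([171.9,  30.2]), array([173. ,  16.8]), array([174.3,   1.2])]
3.6 -73 [0.45968371 0.22234405] [array([168.7, 423.2]), array([169.4, 437.5]), array([170.3, 453.8])]
3.6 73 [0.45051629 0.36805595] [array([170.5,  30.2]), array([171.5,  16.8]), array([172.7,   1.2])]
```

Emit:
arm_command(deltas=[0, 0, -0.016, -0.0008, 0.04, -0.03, 40, 0, 0, -0.032, -0.0008, 0.061, -0.07, 40, 0, 0, -0.032, -0.0008, 0.061, -0.11, 40, 0, 0, -0.032, -0.0008, 0.061, -0.14, 40, 0, 0, -0.032, -0.0008, 0.061, -0.16, 40, 0, 0, -0.032, -0.0008, 0.061, -0.174, 40, 0, 0, -0.032, -0.0008, 0.061, -0.179, 40, 0, 0, -0.032, -0.0008, 0.061, -0.179, 40, 0, 0, -0.032, -0.0008, 0.061, -0.179, 5, 0, 0, -0.032, -0.0008, 0.061, -0.179, 5, 0, 0, -0.032, -0.0008, 0.061, -0.179, 5, 0, 0, -0.032, -0.0008, 0.061, -0.179, 5, 0, 0, -0.032, -0.0008, 0.061, -0.179, 5, 0, 0, -0.032, -0.0008, 0.061, -0.179, 5], force=55)

```text
clock: 26.5
position: [0.4538, 0.0985, 0.0292]
ee_rot: [2.344, 2.091, 0.0]
force: [-2.7, -0.0, 6.0]
width: 0.125
gripper_force: 55.0
```

Emit:
arm_command(deltas=[0, 0, 0, 0, 0, 0.02, 5, 0, 0, 0, 0, 0, 0.05, 5, 0, 0, 0, 0, 0, 0.08, 5, 0, 0, 0.02, 0, 0.03, 0.09, 5, 0, 0, 0.06, 0.0005, 0.06, 0.09, 5, 0, 0, 0.09, 0.001, 0.095, 0.09, 5, 0, 0, 0.11, 0.0013, 0.13, 0.09, 5, 0, 0, 0.11, 0.0013, 0.165, 0.085, 5, 0, 0, 0.11, 0.0013, 0.185, 0.08, 5, 0, 0, 0.11, 0.0013, 0.195, 0.075, 5, 0, 0, 0.11, 0.0013, 0.195, 0.07, 5, 0, 0, 0.11, 0.0013, 0.195, 0.07, 5, 0, 0, 0.11, 0.0013, 0.195, 0.07, 5, 0, 0, 0.11, 0.0013, 0.195, 0.07, 5])

```text
clock: 27.9
position: [0.4555, 0.2922, 0.0989]
ee_rot: [2.157, 2.284, -0.0]
force: [0.5, -0.3, -2.3]
width: 0.126
gripper_force: 55.0
```

Run:
```python
from h import *
print(sensors.observe()['position'],sensors.observe()['width'])
np.save("cal8.npy",optics.calibration("wrist"),allow_pickle=True)
im=save("wrist","w8",(120,0,400,290),2)
```

```text
[0.45552399 0.29217268 0.09890539] 0.12615970053928915
```

View pics/w8.png

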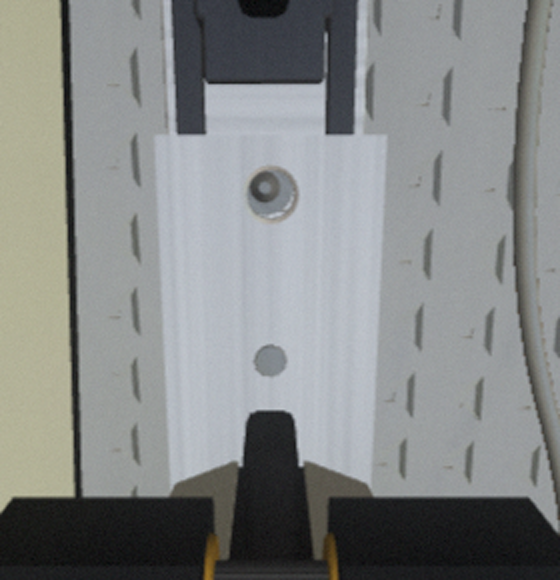

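The pin tip shows through the +y hole: the tip is at crop (264,187) and the hole centre at (272,193).

Run:
```python
from h import *
c=np.load("cal8.npy",allow_pickle=True).item()
r=lambda u,v,z: ray("wrist",[(120+u/2,v/2)],z,c)[0]
h=r(272,193,.0747);p=r(264,186.5,.060);print("hole",h,"pin",p,"need",p-h)
a,b=r(272,193,.0747),r(270,360,.0747);d=a-b;print("yaw",np.degrees(np.arctan2(-d[0],d[1])),np.linalg.norm(d))
e=[r(155,136,.0747),r(386,135,.0747)];print(e, "end mid",np.mean(e,0), "end->hole",np.mean(e,0)-h)
l=[r(155,136,.0747),r(168,450,.0747)];d=l[0]-l[1];print("edge yaw",np.degrees(np.arctan2(-d[0],d[1])))
d=r(386,135,.0747)-r(373,450,.0747);print(np.degrees(np.arctan2(-d[0],d[1])))
s=sensors.observe();print(np.degrees(2*np.arctan2(s['ee_rot'][1],s['ee_rot'][0]))-90)
print("pred hole",s['position'][:2]+np.array([-.0610*.0748,.9981*.0748]))
```

```text
hole [0.45214581 0.3668292  0.0747    ] pin [0.45014139 0.36784692 0.06      ] need [-0.00200442  0.00101772 -0.0147    ]
yaw 2.59464234286961 0.039539666142986166
[array([0.42534671, 0.37759938, 0.0747    ]), array([0.47684116, 0.38074361, 0.0747    ])] end mid [0.45109393 0.37917149 0.0747    ] end->hole [-0.00105187  0.0123423   0.        ]
edge yaw 2.9576838237081526
3.5883521408286136
3.2915422871816844
pred hole [0.45094705 0.3671363 ]
```

Emit:
arm_command(deltas=[0, 0, 0.004, -0.001, 0.0012, 0, 5, 0, 0, 0.004, -0.001, 0.0012, -0.005, 5, 0, 0, 0.004, -0.001, 0.0012, -0.008, 5, 0, 0, 0.004, -0.001, 0.0012, -0.008, 5, 0, 0, 0.004, -0.001, 0.0012, -0.012, 5, 0, 0, 0.004, -0.001, 0.0012, -0.015, 5, 0, 0, 0.004, -0.001, 0.0012, -0.018, 5, 0, 0, 0.004, -0.001, 0.0012, -0.018, 5, 0, 0, 0.004, -0.001, 0.0012, -0.018, 5])

```text
clock: 28.85
position: [0.4541, 0.2947, 0.0807]
ee_rot: [-2.148, -2.293, 0.0]
force: [0.5, -0.2, -1.8]
width: 0.122
gripper_force: 55.0
```

Emit:
arm_command(deltas=[0, 0, 0, 0, 0, -0.003, 5, 0, 0, 0, 0, 0, -0.006, 5, 0, 0, 0, 0, 0, -0.009, 5, 0, 0, 0, 0, 0, -0.012, 5, 0, 0, 0, 0, 0, -0.0135, 5, 0, 0, 0, 0, 0, -0.0135, 5, 0, 0, 0, 0, 0, -0.0135, 5])

```text
clock: 29.55
position: [0.454, 0.2947, 0.0672]
ee_rot: [2.148, 2.293, -0.0]
force: [0.4, -0.0, -1.5]
width: 0.127
gripper_force: 55.0
```

Emit:
arm_command(deltas=[0, 0, 0, 0, 0, -0.001, 5, 0, 0, 0, 0, 0, -0.001, 5, 0, 0, 0, 0, 0, -0.001, 30, 0, 0, 0, 0, 0, -0.001, 30, 0, 0, 0, 0, 0, -0.001, 30, 0, 0, 0, 0, 0, 0.03, 30, 0, 0, 0, 0, 0, 0.07, 40, 0, 0, 0, 0, 0.01, 0.11, 40, 0, 0, 0, 0, 0.02, 0.14, 40, 0, 0, 0, 0, 0.02, 0.14, 40, 0, 0, 0, 0, 0.02, 0.14, 40, 0, 0, 0, 0, 0.02, 0.14, 40])

```text
clock: 30.75
position: [0.4537, 0.3138, 0.206]
ee_rot: [-2.148, -2.292, 0.003]
force: [-0.2, -1.2, 0.1]
width: 0.436
gripper_force: 0.0
```

Run:
```python
from h import *
s=sensors.observe();print(s['position'],s['joints'].round(2))
np.save("cal9.npy",optics.calibration("wrist"),allow_pickle=True)
im=save("wrist","w9",(120,0,400,290),2)
```

```text
[0.45372881 0.31381678 0.20603048] [-0.31  0.41 -0.53  1.77  0.24  1.03 -0.86]
```

View pics/w9.png

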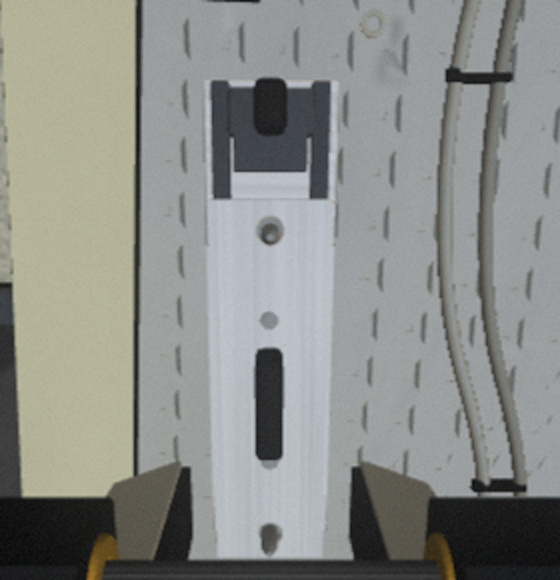

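The plate sits with both pins through its holes, at (269,231) and (269,540). The lock tab is at crop x 270, rows 78 to 134.

Run:
```python
from h import *
c=np.load("cal9.npy",allow_pickle=True).item()
r=lambda u,v,z: ray("wrist",[(120+u/2,v/2)],z,c)[0].round(4)
print("tab far top",r(270,79,.083),"far base",r(270,79,.051),"near base",r(270,134,.051),"near top",r(270,134,.083))
print("tongue edge",r(270,171,.045), "plate end",r(206,199,.043),r(334,199,.043), "hole", r(270,231,.043))
e=[r(206,199,.043),r(334,199,.043)];print(np.linalg.norm(e[0]-e[1]))
print("ring",r(372,24,0),"blk",r(232,0,0))
```

```text
tab far top [0.4468 0.4238 0.083 ] far base [0.4466 0.4275 0.051 ] near base [0.4479 0.4072 0.051 ] near top [0.448  0.4057 0.083 ]
tongue edge [0.4488 0.3931 0.045 ] plate end [0.4224 0.38   0.043 ] [0.4766 0.3835 0.043 ] hole [0.4504 0.3685 0.043 ]
0.05431288981448145
ring [0.4906 0.4593 0.    ] blk [0.427  0.4649 0.    ]
```

Emit:
arm_command(deltas=[0, 0, 0, -0.003, 0.045, 0, 36, 0, 0, 0, -0.0062, 0.09, 0, 36, 0, 0, 0, -0.0062, 0.1017, -0.04, 36, 0, 0, 0, -0.0062, 0.1017, -0.08, 36, 0, 0, 0, -0.0062, 0.1017, -0.11, 36, 0, 0, 0, -0.0062, 0.1017, -0.128, 36, 0, 0, 0, -0.0062, 0.1017, -0.131, 36, 0, 0, 0, -0.0062, 0.1017, -0.131, 36, 0, 0, 0, -0.0062, 0.1017, -0.131, 36, 0, 0, 0, -0.0062, 0.1017, -0.131, 5, 0, 0, 0, -0.0062, 0.1017, -0.131, 5, 0, 0, 0, -0.0062, 0.1017, -0.131, 5, 0, 0, 0, -0.0062, 0.1017, -0.131, 5, 0, 0, 0, -0.0062, 0.1017, -0.131, 5], force=20)

```text
clock: 32.2
position: [0.4468, 0.4166, 0.0767]
ee_rot: [-2.147, -2.293, 0.001]
force: [-5.5, -1.2, 6.0]
width: 0.128
gripper_force: 20.0
```

Emit:
arm_command(deltas=[0, 0, 0, 0.0003, -0.005, 0, 5, 0, 0, 0, 0.0006, -0.01, 0, 5, 0, 0, 0, 0.0009, -0.015, 0, 5, 0, 0, 0, 0.0012, -0.02, 0, 5, 0, 0, 0, 0.0014, -0.023, 0, 5, 0, 0, 0, 0.0014, -0.024, 0, 5, 0, 0, 0, 0.0014, -0.024, 0, 5, 0, 0, 0, 0.0014, -0.024, 0, 5])

```text
clock: 33.0
position: [0.4478, 0.3987, 0.077]
ee_rot: [-2.139, -2.292, -0.012]
force: [-2.3, 19.4, -9.4]
width: 0.129
gripper_force: 20.0
```

Emit:
arm_command(deltas=[0, 0, 0, 0, -0.001, 0, 5, 0, 0, 0, 0, -0.002, 0, 5, 0, 0, 0, 0, -0.002, 0, 5, 0, 0, 0, 0, -0.002, 0, 5])

```text
clock: 33.4
position: [0.4479, 0.3984, 0.0771]
ee_rot: [-2.137, -2.291, -0.016]
force: [-1.9, 23.4, -14.5]
width: 0.128
gripper_force: 20.0
```

Run:
```python
from h import *
s=sensors.observe();print(s['position'],s['force'])
np.save("cal10.npy",optics.calibration("wrist"),allow_pickle=True)
im=save("wrist","w10",(120,100,400,390),2)
```

```text
[0.44786751 0.39837979 0.07708686] [ -1.87633088  23.44837145 -14.50956018]
```

View pics/w10.png

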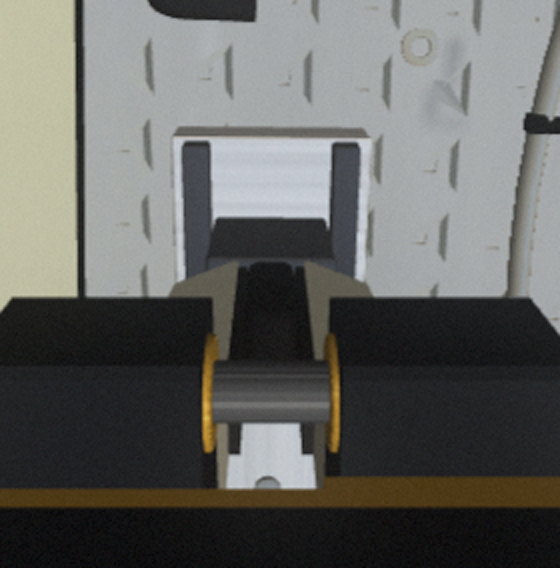

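Run:
```python
from h import *
c=np.load("cal9.npy",allow_pickle=True).item();d=np.load("cal10.npy",allow_pickle=True).item()
r=lambda u,v,z: ray("wrist",[(120+u/2,v/2)],z,c)[0].round(4)
q=lambda u,v,z: ray("wrist",[(120+u/2,100+v/2)],z,d)[0].round(4)
for z in(.045,.051): print("w9 carriage rear",r(240,87,z),"w10 rear", q(270,261,z))
print("w10 rear lower",q(270,219,.03),q(270,219,.04),"block end",q(270,138,.016),r(210,82,.016)); print("tab far top",q(270,264,.083))
```

```text
w9 carriage rear [0.4346 0.4245 0.045 ] w10 rear [0.4479 0.4037 0.045 ]
w9 carriage rear [0.4349 0.4239 0.051 ] w10 rear [0.4477 0.4062 0.051 ]
w10 rear lower [0.4475 0.4104 0.03  ] [0.4472 0.4139 0.04  ] block end [0.4461 0.431  0.016 ] [0.4199 0.4287 0.016 ]
tab far top [0.4468 0.4189 0.083 ]
```

Emit:
arm_command(deltas=[0, 0, 0, 0, 0.002, 0, 5, 0, 0, 0, 0, 0.002, 0, 36, 0, 0, 0, 0, 0.002, 0, 36, 0, 0, 0, 0, 0.002, 0, 36, 0, 0, 0, 0, 0.002, 0.03, 36, 0, 0, 0, 0, -0.02, 0.07, 36, 0, 0, 0, 0, -0.05, 0.11, 36, 0, 0, 0, 0, -0.08, 0.13, 36, 0, 0, 0, 0, -0.08, 0.13, 36, 0, 0, 0, 0, -0.08, 0.13, 36, 0, 0, 0, 0, -0.08, 0.13, 36])

```text
clock: 34.55
position: [0.4489, 0.3106, 0.2055]
ee_rot: [-2.147, -2.293, 0.001]
force: [-0.5, 0.6, -0.2]
width: 0.397
gripper_force: 0.0
```

Run:
```python
from h import *
print(sensors.observe()['position'],sensors.observe()['ee_rot'])
np.save("cal11.npy",optics.calibration("wrist"),allow_pickle=True)
im=save("wrist","w11",(180,20,340,180),3.7)
```

```text
[0.44890977 0.31064379 0.20549842] [-2.14720308e+00 -2.29266969e+00  1.33710917e-03]
```

View pics/w11.png

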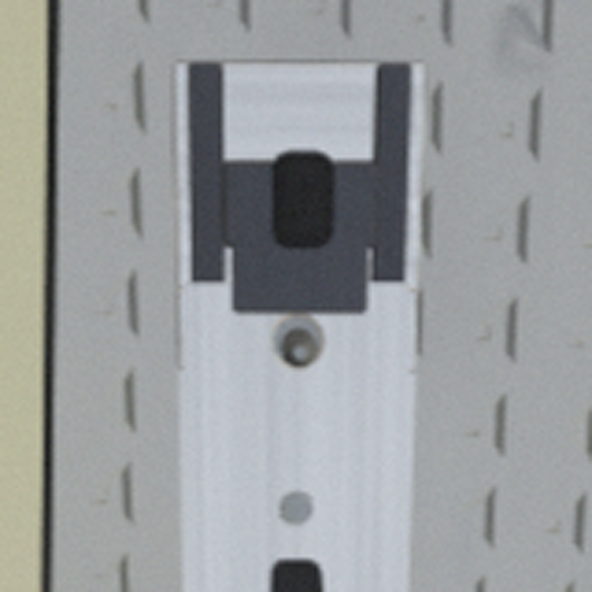

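Run:
```python
from h import *
c=np.load("cal9.npy",allow_pickle=True).item();d=np.load("cal11.npy",allow_pickle=True).item()
r=lambda u,v,z: ray("wrist",[(120+u/2,v/2)],z,c)[0]
q=lambda u,v,z: ray("wrist",[(180+u/3.7,20+v/3.7)],z,d)[0]
print("tongue",r(270,171,.050)-q(300,312,.050),"tab far",r(270,79,.083)-q(303,152,.083),"tab near base",r(270,134,.051)-q(303,247,.051))
print("ref: hole",r(270,231,.043)-q(299,342,.043),"plate end",r(270,199,.043)-q(300,283,.043),"small hole",r(268.5,320,.043)-q(296,508,.043))
print("overlap",q(300,283,.043)-q(300,312,.048))
```

```text
tongue [-0.00123305  0.01747814  0.        ] tab far [-0.00100352  0.01678815  0.        ] tab near base [-1.81032536e-03  1.76945535e-02  5.55111512e-17]
ref: hole [-3.40610691e-05 -3.31392899e-05  0.00000000e+00] plate end [-1.96447433e-04  8.79270453e-05  0.00000000e+00] small hole [-2.05434716e-04  1.61150075e-05  0.00000000e+00]
overlap [-0.00035397  0.00616459 -0.005     ]
```

The lock's tongue covers the plate end by 5–6 mm, and it stopped hard at over 20 N, so it is at the end stop. I've used all my picture views. The bar's resting pose is known: the release TCP agrees with the w2 measurement to about 1 mm. I'm going back for it.

Emit:
arm_command(deltas=[0, 0, -0.08, -0.01, -0.03, -0.0, 40, 0, 0, -0.17, -0.02, -0.06, -0.01, 40, 0, 0, -0.26, -0.03, -0.09, -0.02, 40, 0, 0, -0.35, -0.04, -0.12, -0.03, 40, 0, 0, -0.44, -0.05, -0.15, -0.04, 40, 0, 0, -0.53, -0.06, -0.18, -0.05, 40, 0, 0, -0.62, -0.07, -0.21, -0.05, 40, 0, 0, -0.71, -0.08, -0.24, -0.05, 40, 0, 0, -0.8, -0.089, -0.26, -0.05, 40, 0, 0, -0.89, -0.089, -0.28, -0.05, 40, 0, 0, -0.92, -0.089, -0.32, -0.05, 40, 0, 0, -0.92, -0.089, -0.36, -0.05, 40, 0, 0, -0.92, -0.089, -0.4, -0.05, 40, 0, 0, -0.92, -0.089, -0.44, -0.05, 40, 0, 0, -0.92, -0.089, -0.48, -0.05, 40, 0, 0, -0.92, -0.089, -0.52, -0.05, 40, 0, 0, -0.92, -0.089, -0.56, -0.05, 40, 0, 0, -0.92, -0.089, -0.6, -0.05, 40, 0, 0, -0.92, -0.089, -0.61, -0.05, 40, 0, 0, -0.92, -0.089, -0.61, -0.05, 40])

```text
clock: 36.6
position: [0.3603, -0.3004, 0.1553]
ee_rot: [-3.127, -0.297, 0.002]
force: [0.3, 1.0, -1.0]
width: 0.434
gripper_force: 0.0
```

Emit:
arm_command(deltas=[0, 0, 0.09, 0.01, -0.01, 0, 28, 0, 0, 0.18, 0.02, -0.02, 0, 28, 0, 0, 0.27, 0.04, -0.03, 0, 28, 0, 0, 0.36, 0.055, -0.04, 0, 28, 0, 0, 0.45, 0.07, -0.05, 0, 28, 0, 0, 0.54, 0.09, -0.06, 0, 28, 0, 0, 0.63, 0.11, -0.06, 0, 28, 0, 0, 0.72, 0.13, -0.06, 0, 28, 0, 0, 0.81, 0.15, -0.06, 0, 28, 0, 0, 0.9, 0.162, -0.06, 0, 28, 0, 0, 0.98, 0.162, -0.06, 0, 28, 0, 0, 1, 0.162, -0.06, 0, 28, 0, 0, 1, 0.162, -0.06, 0, 28, 0, 0, 1, 0.162, -0.06, 0, 28, 0, 0, 1, 0.162, -0.06, 0, 28])

```text
clock: 38.1
position: [0.5222, -0.3592, 0.1563]
ee_rot: [-2.002, -2.421, 0.0]
force: [-0.8, -0.4, 0.4]
width: 0.307
gripper_force: 0.0
```

Emit:
arm_command(deltas=[0, 0, 0.001, 0.0002, 0.002, -0.04, 28, 0, 0, 0.001, 0.0002, 0.002, -0.08, 28, 0, 0, 0.001, 0.0002, 0.002, -0.11, 28, 0, 0, 0.001, 0.0002, 0.002, -0.125, 28, 0, 0, 0.001, 0.0002, 0.002, -0.1325, 28, 0, 0, 0.001, 0.0002, 0.002, -0.1325, 28, 0, 0, 0.001, 0.0002, 0.002, -0.1325, 28, 0, 0, 0.001, 0.0002, 0.002, -0.1325, 5, 0, 0, 0.001, 0.0002, 0.002, -0.1325, 5, 0, 0, 0.001, 0.0002, 0.002, -0.1325, 5, 0, 0, 0.001, 0.0002, 0.002, -0.1325, 5, 0, 0, 0.001, 0.0002, 0.002, -0.1325, 5], force=40)

```text
clock: 39.3
position: [0.523, -0.3579, 0.0246]
ee_rot: [1.997, 2.423, 0.0]
force: [-1.4, -0.1, 6.7]
width: 0.13
gripper_force: 40.0
```

Emit:
arm_command(deltas=[0, 0, 0, 0, 0, 0.03, 5, 0, 0, 0, 0, 0, 0.06, 5, 0, 0, 0, 0, 0, 0.09, 5, 0, 0, 0, 0, 0, 0.103, 5, 0, 0, 0, 0, 0, 0.103, 5, 0, 0, 0, -0.025, -0.005, 0.103, 5, 0, 0, 0, -0.05, -0.009, 0.103, 5, 0, 0, 0, -0.07, -0.0129, 0.103, 5, 0, 0, 0, -0.07, -0.0129, 0.095, 5, 0, 0, 0, -0.07, -0.0129, 0.09, 5, 0, 0, 0, -0.07, -0.0129, 0.09, 5, 0, 0, 0, -0.07, -0.0129, 0.09, 5])

```text
clock: 40.5
position: [0.4533, -0.3698, 0.1131]
ee_rot: [-1.996, -2.425, -0.001]
force: [0.2, 0.6, -1.9]
width: 0.126
gripper_force: 40.0
```

Run:
```python
from h import *
s=sensors.observe();print(s['position'],s['ee_rot'],s['width'])
cal=optics.calibration("wrist");im=optics.get_image("wrist");cv2.imwrite("pics/raw_w12.png",im)
# expected far (+y) head centre in image, and profile of colours there
p=s['position'];y=np.radians(10.9);zb=p[2]-.0145
d=np.array([-np.sin(y),np.cos(y)])
for L in(.075,.084,.087,.090): print(L,proj("wrist",[*(p[:2]+d*L),zb+.009],cal)[0].round(1))
u,v=proj("wrist",[*(p[:2]+d*.087),zb+.009],cal)[0].astype(int)
g=cv2.cvtColor(im,cv2.COLOR_BGR2GRAY)
print("col profile",list(range(v-14,v+16,1))[0],g[v-14:v+30,u].tolist());print("row profile",u-24,g[v,u-24:u+25].tolist())
```

```text
[ 0.45325327 -0.36976855  0.11305265] [-1.99563613e+00 -2.42528795e+00 -9.48509362e-04] 0.12585062254222704
0.075 [254.6  97.1]
0.084 [254.7  73.6]
0.087 [254.7  65.6]
0.09 [254.7  57.5]
col profile 51 [151, 153, 149, 153, 151, 132, 116, 118, 124, 125, 125, 125, 126, 125, 124, 127, 127, 127, 127, 125, 116, 84, 76, 106, 118, 125, 128, 129, 127, 126, 129, 126, 126, 129, 129, 127, 129, 129, 127, 130, 125, 130, 127, 126]
row profile 230 [147, 149, 125, 89, 111, 121, 125, 124, 126, 131, 128, 125, 129, 128, 129, 130, 127, 126, 127, 128, 129, 129, 125, 125, 124, 125, 126, 126, 123, 126, 129, 125, 126, 126, 124, 125, 125, 129, 126, 125, 125, 127, 125, 125, 124, 121, 124, 124, 134]
```

Bar head matches its predicted position within about 1.5 px. Lowering it into the brackets.

Emit:
arm_command(deltas=[0, 0, 0, -0.0003, -0.0007, -0.015, 5, 0, 0, 0, -0.0003, -0.0007, -0.03, 5, 0, 0, 0, -0.0003, -0.0007, -0.04, 5, 0, 0, 0, -0.0003, -0.0007, -0.048, 5, 0, 0, 0, -0.0003, -0.0007, -0.053, 5, 0, 0, 0, -0.0003, -0.0007, -0.055, 5, 0, 0, 0, -0.0003, -0.0007, -0.055, 5, 0, 0, 0, -0.0003, -0.0007, -0.055, 5])

```text
clock: 41.35
position: [0.4525, -0.3714, 0.0591]
ee_rot: [1.997, 2.424, 0.0]
force: [-0.4, -0.5, -2.5]
width: 0.126
gripper_force: 40.0
```

Emit:
arm_command(deltas=[0, 0, 0, 0, 0, -0.001, 5, 0, 0, 0, 0, 0, -0.0018, 5, 0, 0, 0, 0, 0, -0.0018, 5, 0, 0, 0, 0, 0, -0.0018, 30, 0, 0, 0, 0, 0, -0.0018, 30, 0, 0, 0, 0, 0, -0.0018, 30, 0, 0, 0, 0, 0, -0.0018, 30, 0, 0, 0, 0, 0, 0.03, 30, 0, 0, 0, 0, 0, 0.07, 30, 0, 0, 0, 0, 0, 0.11, 40, 0, 0, 0, 0, 0, 0.15, 40, 0, 0, 0, 0, 0, 0.165, 40, 0, 0, 0, 0, 0, 0.165, 40, 0, 0, 0, 0, 0, 0.165, 40, 0, 0, 0, 0, 0, 0.165, 40])

```text
clock: 42.85
position: [0.4515, -0.3708, 0.2222]
ee_rot: [-1.996, -2.423, 0.0]
force: [-0.5, 0.6, -0.4]
width: 0.433
gripper_force: 0.0
```

Run:
```python
from h import *
cal=optics.calibration("wrist");im=optics.get_image("wrist");cv2.imwrite("pics/raw_w13.png",im)
o=cv2.imread("pics/raw_w1.png"); c1=np.load("cal1.npy",allow_pickle=True).item()
# compare bar/rack template: expected head centres in both views
g=lambda i:cv2.cvtColor(i,cv2.COLOR_BGR2GRAY)
for X in([.43594,-.2853,.052],[.46869,-.45465,.052]):
    a=proj("wrist",X,c1)[0];b=proj("wrist",X,cal)[0]
    t=cv2.getRectSubPix(g(o),(31,31),tuple(map(float,a)));w=cv2.getRectSubPix(g(im),(61,61),tuple(map(float,b)))
    r=cv2.matchTemplate(w,t,cv2.TM_CCOEFF_NORMED);_,m,_,l=cv2.minMaxLoc(r)
    print(a.round(1),b.round(1),"score",round(m,3),"shift px",l[0]-15,l[1]-15)
# plate/lock & tins from top camera: compare with template of plate region not possible; check sensors
print(sensors.observe()['position'],sensors.observe()['clock'])
# top: plate position by moments of black grip near expected
T=optics.get_image("top");cv2.imwrite("pics/raw_t3.png",T)
for X in([.4551,.2952,.073],[.4488,.397,.083]):
    u,v=proj("top",X)[0]; k=g(T)[int(v)-8:int(v)+9,int(u)-10:int(u)+11]; ys,xs=np.where(k<60); print((u.round(1),v.round(1)),"dark centroid",(int(u)-10+xs.mean()).round(1),(int(v)-8+ys.mean()).round(1),len(xs))
```

```text
[257.6  73.6] [256.2  77. ] score 0.969 shift px 0 0
[258.6 254.7] [255.8 258.9] score 0.972 shift px 0 -1
[ 0.45149949 -0.37078689  0.22219047] 42.9
(np.float64(187.1), np.float64(211.6)) dark centroid 187.8 213.0 66
(np.float64(151.8), np.float64(214.2)) dark centroid 155.6 214.9 142
```

```bash
python3 -c "
from cell import arm; print(arm.sign_off())"
```

```text
the job is handed in; nothing more can be done
None
```

I handed the job in at about 43 s: both tins present are in the cassette, the cover plate is on its pins, the lock is at its end stop (judged from its hard stop and 5–6 mm overlap on the plate), and the bar is back in the rack's brackets; the hand-in gave no verdict.

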